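# Strip the wound bobbin off its spindle

## Task

Take the wound bobbin off its spindle without pulling on it: clear the tin off the stand's landing and set it flat on the bench, raise the table under the wound bobbin fully by its knob, then push the bobbin sideways off the raised table so that it stands wholly on the landing in the middle of the stand. Finally press the emptied table fully back down. Leave the bare bobbin on its spindle, do not drop anything, and do not disturb the things standing round the stand.

Things in the scene. Friction and masses are not known exactly. Their poses are not given: they have to be found in the camera images.
- stand: Fixed twin-spindle stripping stand on the bench, base plate 150 (x) x 360 (y) mm, yaw up to 0.2 rad, origin at the centre of its underside. Two lifting tables, each round an upright spindle, with the fixed landing between them; knobs on the front (-x) side. Except for things listed here the bench is clear for 0.25 m beyond both ends of the stand, as far as world y = +/-0.46.
- spindle_l (a point): Tip of the fixed steel spindle, 20 mm thick, at stand x = 0, y = +125 mm, 125 mm above the bench. Round it is the lifting table lift_l, 96 x 96 x 10 mm, its top 75 mm above the bench when down and 132 mm (7 mm above the spindle's tip) when fully raised.
- spindle_r (a point): The same for the spindle at stand y = -125 mm and its table lift_r.
- landing (a point): Centre of the top face of the landing, a fixed flat aluminium plate 140 (x) x 148 (y) mm in the middle of the stand, no rim, 129 mm above the bench; axes as the stand's. A fully raised table stands 3 mm higher than it, with a 3 mm gap between them.
- lift_l (a joint): Height of the lifting table at the stand's +y end: 0 down, 0.057 m fully raised (stop). Stays where it is left: about 8 N of friction, up to 13 N to raise it with the wound bobbin, about 7 N to press it down empty.
- lift_r (a joint): The same for the table at the stand's -y end.
- knob_l (a point): Centre of black round knob of table lift_l, 28 mm thick, 35 mm high, axis upright, rising with the table: 78 mm in front (stand -x) of the spindle, its centre 27.5 mm and its top 45 mm above the table's top. Pinch it from above to raise, press on its top to lower.
- knob_r (a point): The same for table lift_r.
- full_bobbin: Loose bobbin wound full with copper wire, the wire and the lower black flange 90 mm across, the upper flange 72 mm, 40 mm high, bore 27 mm, about 0.25 kg; origin at the centre of its underside, z up along the bore. Stands on either lifting table, round its spindle.
- empty_bobbin: Loose bare bobbin, same flanges, height and bore, slim 38 mm hub without wire, on the other spindle; stays there. Origin at the centre of its underside.
- flat_tin: Closed flat tin, 62 (x) x 88 (y) x 30 mm, 0.15 kg, lying on the landing in any direction; origin at the centre of its underside. Grasp across the 62 mm. Do not put it at the far left: a tall fixed bench grinder stands there, and the gripper needs room beyond world x = 0.53 where y > 0.2.
- tripod: Bystander: small black camera tripod, 110 x 120 mm over its feet, 220 mm tall, standing beyond one end of the stand; origin on the bench under its middle. Light: leave alone.
- card_box: Bystander: small brown carton, 66 (x) x 121 (y) x 50 mm, standing beyond the other end of the stand; origin at the centre of its underside.
- block: Bystander: ground steel block with holes, 51 (x) x 76 (y) x 25 mm, lying in front of the stand; origin at the centre of its underside.

How it is judged:
By the outcome, as a careful person would: the job done as asked, in the order asked, and still so for the second after the job is handed in, with the robot touching nothing.
It also fails if it takes over 72 s, if anything falls off the work surface, if the arm or the gripper's body presses on something with over 40 N, if the wrist force passes 120 N, or if a joint passes its speed limit or range.

## Robot

A 6-joint arm with a two-finger parallel gripper is mounted at the origin on a cart in front of the work surface, level with it; the furniture and walls round the work are solid. World frame = base frame: x ahead of the robot, y to its left, z up, the work surface at z = 0. Lengths are in m, angles in rad, forces in N, time in s.
With the tool pointing down it reaches from about 0.275 to 1 m from the base axis. Payload 8.4 kg.
Tool frame: the origin (TCP) lies on the centre line of the jaws, within the pads' length; the fingertips stand 17 mm ahead of it and the grasp point (between the pads) lies 2 mm behind it (bot.tcp_to_tips is the z of the fingertips in the tool frame, in m); z points along the fingers, y is the line along which they close (so a half turn about z gives the same grasp; the last joint's range is limited). The gripper opens to 85 mm and grips with 20 to 120 N. Pads are 22 mm wide; open, the fingers measure 114 mm over their backs; the gripper's body (76 mm by 85 mm) begins 54 mm behind the grasp point. The pads swing forward as they close: fully open they stand 13 mm farther back than shut.
Start: joints at [1.104, 0.353, 1.633, -0, 1.155, -0.002], TCP at [0.28, 0.559, 0.248] pointing down, gripper open.
Joint ranges: [-2.63, 2.63], [-0.92, 2.1], [0.06, 2.66], [-1.3, 4.44], [0, 2.69], [-3.02, 3.02]. Speed limits (rad/s): [2.22, 2.22, 2.79, 3.14, 3.14, 3.14].

## Interface

Orientations are given as a unit quaternion [x, y, z, w].
In Python, from workcell import bot, hand, kinematics, get_obs, vision, hand_in gives the robot as it stands. The module is installed in compiled form; this text tells all that it offers. Calls block until the motion is done:
- bot.reach(position, orientation): joint-space move of the TCP to a pose.
- bot.servo_line(position, ori=None, velocity=0.15): straight line of the TCP; ori=None keeps the orientation; velocity is the mean speed in m/s.
- bot.goto_joints(angles): joint-space move.
- hand.move_gripper(opening, strength=None): finger opening in m; strength is the grip in N (None keeps the last); returns when the fingers have stopped.
- bot.dwell(seconds).
- kinematics.solve_ik(position, orientation): joint angles nearest the present ones, or None.
- get_obs(): the state.
- vision.read_camera(name): name is "scene" or "top" or "wrist"; returns a dict with "frame" (420x560x3 uint8, red, green, blue), "intrinsics" (3x3 intrinsics, pixels), "view" (4x4, takes a point from world to camera coordinates). Camera axes: x right, y down, z forward; pixel columns grow to the right and rows downward; lengths in m; the calibration is good to about 2 mm. The wrist camera is an equidistant fisheye: a pixel r from the principal point sees the ray r / f radians off the axis. A picture is of the moment at which its call begins. There is no depth.
A pose or a line that the arm cannot do raises bot.IKError and nothing moves.
- hand_in(): hands the job in; it is judged then, once.
The state is a dict: "time_s": time; "joint_pos": joint angles; "joint_vel": joint speeds; "joint_efforts": joint torques, N m; "position": TCP position; "orientation": TCP orientation; "wrist_force": force on the tool from outside, world axes, zero at the start; "ft_torque": the same for the moment, N m; "gripper_width": finger opening in m; "grip_force": force on a finger pad.
Only numpy, scipy, OpenCV 4.12 (cv2) and the standard library are available. Lean on these libraries where they do the work, as an engineer would, in place of code of your own. Each camera call takes 0.05 s, during which the arm holds its last target. There are 200 camera calls.

## Working session

There is one attempt and no reset: what is moved stays moved. The work goes in short steps, each a Python script; the robot and the scene stay as the last script left them, time stands still between calls to the robot, and variables do not carry over. Pictures are saved under pics/ and viewed, at most 10 in all, crops included, and the job is handed in when it is done.

```bash
mkdir -p pics; python3 - <<'E'
from workcell import bot,hand,kinematics,get_obs,vision
import cv2
o=get_obs();print(o['time_s'],o['position'],o['orientation'],o['gripper_width'])
for n in("scene","top"):
    c=vision.read_camera(n);print(n,c['intrinsics'].tolist(),c['view'].tolist())
    cv2.imwrite(f'pics/{n}0.png',c['frame'][:,:,::-1])
E
```

```text
0.0 [0.27992744 0.55827687 0.24755739] [ 2.30308777e-01  9.73117344e-01 -6.89621162e-04 -1.60742960e-04] 0.0855103418992439
scene [[379.1295347329104, 0.0, 287.6465348156909], [0.0, 379.1295347329104, 210.62998233897537], [0.0, 0.0, 1.0]] [[0.871978160439935, -0.4894678433755205, 0.008678595341621225, -0.44983377830242904], [-0.23456875152485057, -0.4333089688004394, -0.8701843703291692, 0.2437716840298573], [0.42968778028221793, 0.7567460392089387, -0.49264981844888933, 0.8315711885503211], [0.0, 0.0, 0.0, 1.0]]
top [[456.42658586417934, 0.0, 285.2294101870921], [0.0, 456.42658586417934, 214.354533396177], [0.0, 0.0, 1.0]] [[-0.007898333253327217, -0.9999148974284748, -0.010383363251934648, 0.04171496997005109], [-0.995324089462634, 0.00886087316620223, -0.09618441590044818, 0.542844305659863], [0.09626823602412843, 0.00957511500373329, -0.9953093709523023, 1.3291168993951654], [0.0, 0.0, 0.0, 1.0]]
```

View pics/scene0.png

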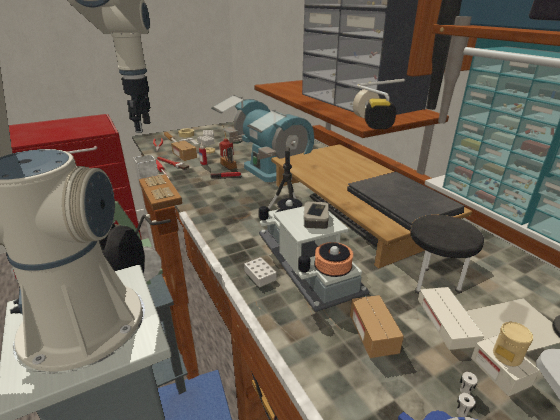

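View pics/top0.png

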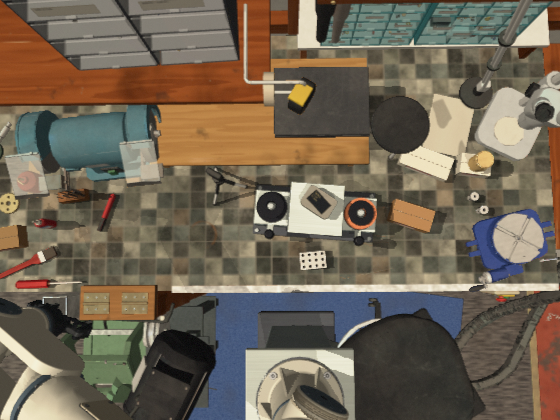

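The wound bobbin is on the right (-y) table, at about (361,213) in the top view. The tin is on the landing at (320,203), the tripod is at the left end, the carton is at the right end (414,215), and the block is in front (313,260). I'll enlarge crops of both views.

```bash
python3 - <<'E'
import cv2
a=cv2.imread('pics/top0.png')[155:285,200:450];cv2.imwrite('pics/topc.png',cv2.resize(a,None,fx=3.2,fy=3.2,interpolation=cv2.INTER_CUBIC))
a=cv2.imread('pics/scene0.png')[140:365,230:430];cv2.imwrite('pics/scenec.png',cv2.resize(a,None,fx=2.6,fy=2.6,interpolation=cv2.INTER_CUBIC))
E
```

```text
(no output)
```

View pics/topc.png

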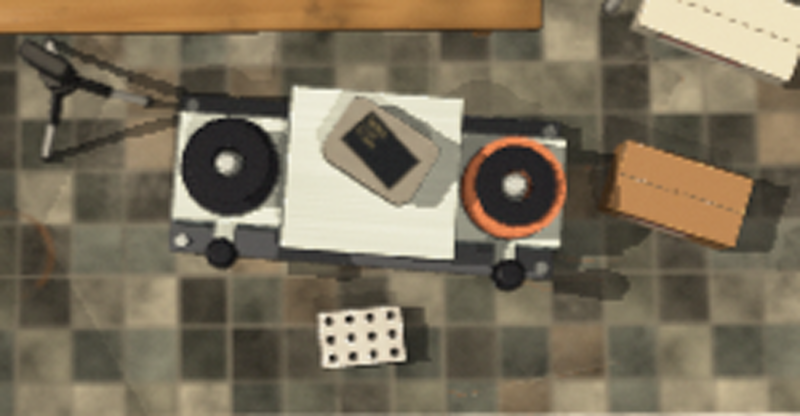

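View pics/scenec.png

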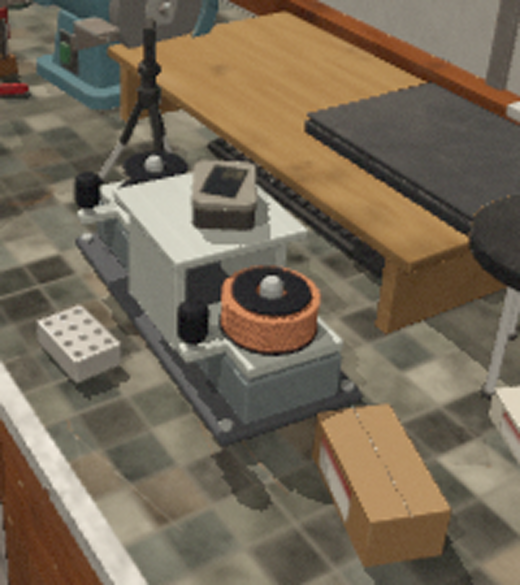

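The crops show these positions:
- **Landing corners (top crop):** (292,87), (464,100), (455,259) and (281,245).
- **Spindle tips:** (228,162) and (515,184) in the top crop, (154,162) and (271,286) in the scene crop.
- **Knob tops:** (222,248) and (508,270) in the top crop.
- **Tin top centre:** about (381,152) in the top crop.

Next I triangulate these.

```bash
cat > geo.py <<'E'
import numpy as np,cv2
from workcell import vision
K={};
def load():
    for n in("scene","top"):
        c=vision.read_camera(n);K[n]=(c['intrinsics'],c['view'])
T=lambda p:np.array(p)/3.2+[200,155]
S=lambda p:np.array(p)/2.6+[230,140]
def tri(t,s):
    P=[K[n][0]@K[n][1][:3] for n in("top","scene")]
    X=cv2.triangulatePoints(*P,np.float64(t).reshape(2,1),np.float64(s).reshape(2,1));return (X[:3]/X[3]).ravel()
def plane(p,z,n="top"):
    k,v=K[n];d=v[:3,:3].T@np.linalg.inv(k)@np.r_[p,1];o=-v[:3,:3].T@v[:3,3];return o+d*(z-o[2])/d[2]
E
python3 - <<'E'
from geo import *
np.set_printoptions(precision=4,suppress=True)
load()
for n,t,s in[("spL",(228,162),(154,162)),("spR",(515,184),(271,286)),("knL",(222,246),(88,177)),("knR",(508,267),(193,308)),
 ("la TL",(292,87),(190,135)),("la TR",(464,100),(307,231)),("la BR",(455,259),(178,264)),("la BL",(281,245),(109,192)),("tin",(381,151),(225,181))]:
    print(n,tri(T(t),S(s)))
L=[plane(T(p),.129) for p in[(292,87),(464,100),(455,259),(281,245)]]
print(np.array(L),np.mean(L,0))
a,b=plane(T((228,162)),.125),plane(T((515,184)),.125);print(a,b,(a+b)/2,np.linalg.norm(a-b),np.arctan2(-(a-b)[0],(a-b)[1]))
t=[plane(T(p),.159) for p in[(358,96),(440,150),(403,207),(322,154)]];t=np.array(t);print(t,t.mean(0),np.linalg.norm(t-np.roll(t,1,0),axis=1))
for z,ps in[(.148-.03+.0,[(222,248),(508,270)]),(.025,[(318,312),(402,306),(405,362),(324,368)]),(.05,[(625,140),(752,178),(737,248),(610,208)]),(0,[(47,45),(45,158),(180,103),])]:
    for p in ps:print(z,plane(T(p),z))
E
```

```text
spL [0.5598 0.0743 0.1191]
spR [ 0.5386 -0.1738  0.117 ]
knL [0.4857 0.0806 0.1172]
knR [ 0.4656 -0.1656  0.114 ]
la TL [0.6024 0.0261 0.1666]
la TR [ 0.6105 -0.1298  0.1285]
la BR [ 0.474  -0.1194  0.1291]
la BL [0.4853 0.0299 0.1248]
tin [ 0.5637 -0.0559  0.1587]
[[ 0.6224  0.0188  0.129 ]
 [ 0.6096 -0.1292  0.129 ]
 [ 0.4727 -0.1187  0.129 ]
 [ 0.4859  0.0295  0.129 ]] [ 0.5477 -0.0499  0.129 ]
[0.5582 0.0746 0.125 ] [ 0.5369 -0.172   0.125 ] [ 0.5475 -0.0487  0.125 ] 0.24745989794291198 -0.08605195008336881
[[ 0.6091 -0.0365  0.159 ]
 [ 0.5627 -0.1046  0.159 ]
 [ 0.5151 -0.0728  0.159 ]
 [ 0.5603 -0.0057  0.159 ]] [ 0.5618 -0.0549  0.159 ] [0.0578 0.0824 0.0573 0.0809]
0.118 [0.4844 0.0804 0.118 ]
0.118 [ 0.4634 -0.1653  0.118 ]
0.025 [ 0.43   -0.0036  0.025 ]
0.025 [ 0.4348 -0.0811  0.025 ]
0.025 [ 0.3836 -0.083   0.025 ]
0.025 [ 0.3787 -0.0086  0.025 ]
0.05 [ 0.5838 -0.2849  0.05  ]
0.05 [ 0.5479 -0.399   0.05  ]
0.05 [ 0.4843 -0.383   0.05  ]
0.05 [ 0.5217 -0.2694  0.05  ]
0 [0.687  0.2523 0.    ]
0 [0.5781 0.2535 0.    ]
0 [0.6297 0.1251 0.    ]
```

Triangulation gives stand centre (0.548, -0.049) with yaw -0.086. The landing is at z≈0.129 and the tin top at z≈0.159, and both match the text. Now I move the tin.

```bash
cat > h.py <<'E'
import numpy as np,cv2
from workcell import bot,hand,kinematics,get_obs,vision,hand_in
from scipy.spatial.transform import Rotation as R
C=np.array([.5478,-.0493]);YAW=-.0863
def q(a):
    c,s=np.cos(a),np.sin(a);return R.from_matrix([[-s,c,0],[c,s,0],[0,0,-1]]).as_quat()
def st(x,y,z):
    c,s=np.cos(YAW),np.sin(YAW);return [C[0]+c*x-s*y,C[1]+s*x+c*y,z]
def rep(t=''):
    o=get_obs();print(t,round(o['time_s'],2),np.round(o['position'],4),'F',np.round(o['wrist_force'],1),'w',round(o['gripper_width'],4),'g',np.round(o['grip_force'],1),flush=True);return o
def pic(n,name):
    c=vision.read_camera(n);cv2.imwrite('pics/'+name,c['frame'][:,:,::-1]);return c
E
python3 - <<'E'
from h import *
a=np.radians(-33.5);t=[.5618,-.0549]
bot.reach([.36,.2,.36],q(.5));bot.reach(t+[.23],q(a));rep('above')
bot.servo_line(t+[.150],velocity=.12);rep('down')
hand.move_gripper(.045,40);rep('grip')
bot.servo_line(t+[.153],velocity=.05);rep('up3')
bot.servo_line(t+[.26],velocity=.15);rep('lift')
pic('scene','lift.png')
E
```

```text
above 2.95 [ 0.5618 -0.0539  0.2304] F [ 0.5 -0.5  0.2] w 0.0853 g 0.0
down 3.77 [ 0.5623 -0.0547  0.1507] F [0.6 0.3 0.5] w 0.0856 g 0.0
grip 4.12 [ 0.5626 -0.055   0.1513] F [-0.7  0.5  5.7] w 0.0611 g 43.1
up3 4.37 [ 0.5619 -0.0549  0.1533] F [-0.4  0.1 -1.1] w 0.061 g 43.7
lift 5.23 [ 0.5612 -0.0548  0.2591] F [ 0.   0.5 -1.9] w 0.0612 g 43.7
```

View pics/lift.png

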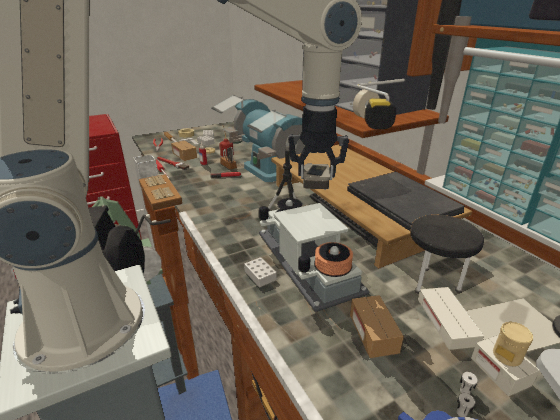

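The tin is in the gripper at (317,178) in the scene view, level and clear of the landing. I'll set it down front right of the stand, feeling for contact.

```bash
python3 - <<'E'
from h import *
p=[.40,-.285]
bot.reach(p+[.26],q(0));rep()
bot.servo_line(p+[.032],velocity=.15);f0=rep('low')['wrist_force'][2]
z=.032
while z>.019:
    z-=.001;bot.servo_line(p+[z],velocity=.02)
    if get_obs()['wrist_force'][2]-f0>2.5:break
rep('contact %.3f'%z)
hand.move_gripper(.085);rep('open')
bot.servo_line(p+[.15],velocity=.15)
bot.reach(st(-.078,-.125,.27),q(YAW+np.pi/2) if 0 else q(YAW-np.pi/2));hand.move_gripper(.05);o=rep('kn');print(o['joint_pos'])
c=pic('wrist','w1.png');print(c['intrinsics'].tolist(),c['view'].tolist())
pic('top','t2.png')
E
```

```text
6.38 [ 0.4004 -0.2847  0.2597] F [ 0.6  0.7 -1.8] w 0.0609 g 43.7
low 8.04 [ 0.4004 -0.2853  0.0327] F [-0.3 -0.5 -2.4] w 0.061 g 43.7
contact 0.022 10.54 [ 0.4001 -0.2851  0.0223] F [-2.1  1.2  5.3] w 0.0609 g 44.2
open 10.91 [ 0.4   -0.285  0.022] F [-0.2  0.  -0.2] w 0.0853 g 0.0
kn 14.03 [ 0.4593 -0.1672  0.27  ] F [-0.1 -0.6  0.3] w 0.05 g 0.0
[-3.52153633e-01  1.16318611e-01  1.89240577e+00 -1.19195570e-05
  1.13290308e+00  1.30501110e+00]
[[325.19226210127806, 0.0, 276.881030131353], [0.0, 325.19226210127806, 212.1063621935769], [0.0, 0.0, 1.0]] [[-0.08547276260342784, -0.9963403264064469, -0.0006006906314384651, -0.1272436954756615], [-0.9477429829456998, 0.08111773227083476, 0.3085500798710415, 0.40189442102629386], [-0.3073721606296298, 0.026941928058953245, -0.9512079096508509, 0.5453726710484413], [0.0, 0.0, 0.0, 1.0]]
```

View pics/w1.png

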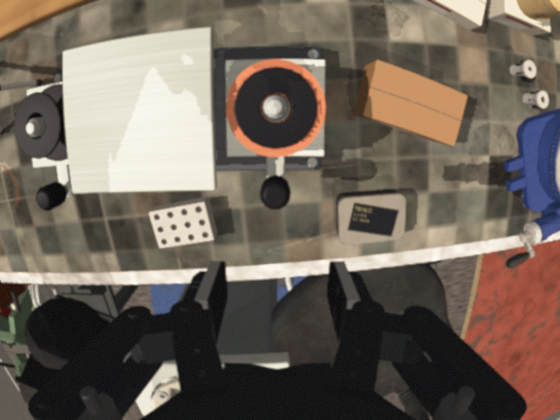

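The wrist view shows the tin lying flat at (372,217), the knob at (275,192) and the spindle tip at (275,107). I'll cross-check the knob position and then pinch it.

```bash
python3 - <<'E'
from h import *
c=vision.read_camera('wrist');k,v=c['intrinsics'],c['view']
def ray(p,z):
    d=np.array(p)-k[:2,2];r=np.hypot(*d);th=r/k[0,0];u=np.r_[d/r*np.sin(th),np.cos(th)]
    u=v[:3,:3].T@u;o=-v[:3,:3].T@v[:3,3];return o+u*(z-o[2])/u[2]
for n,p,z in[('knob',(275,194),.12),('knobside mid',(275.5,191),.11),('spR',(275,106),.125)]:print(n,ray(p,z))
print(st(-.078,-.125,.12),st(0,-.125,.125))
bot.servo_line(st(-.079,-.125,.106),velocity=.12);rep('down')
hand.move_gripper(.015,70);rep('pinch')
E
```

```text
knob [ 0.46560773 -0.16604885  0.12      ]
knobside mid [ 0.46573835 -0.16645155  0.11      ]
spR [ 0.54121376 -0.1726459   0.125     ]
[np.float64(0.4593161650239803), np.float64(-0.16711176065205258), 0.12] [np.float64(0.5370258853405134), np.float64(-0.1738348081995722), 0.125]
down 15.7 [ 0.4588 -0.1672  0.1066] F [ 0.2 -1.1  0.5] w 0.0501 g 0.0
pinch 16.04 [ 0.4587 -0.1656  0.1069] F [-0.2 11.9 10.5] w 0.0256 g 68.2
```

```bash
python3 - <<'E'
from h import *
hand.move_gripper(.05);p=[.4635,-.1655]
bot.servo_line(p+[.104],velocity=.05)
hand.move_gripper(.015,70);rep('pinch')
for dz in(.02,.045,.053,.055,.056,.057,.058,.059):
    bot.servo_line(p+[.104+dz],velocity=.05 if dz<.05 else .02);o=rep('%.3f'%dz)
    if o['wrist_force'][2]<-30:break
pic('scene','r.png')
E
python3 -c "
import cv2
a=cv2.imread('pics/r.png')[140:365,230:430];cv2.imwrite('pics/rc.png',cv2.resize(a,None,fx=2.6,fy=2.6,interpolation=cv2.INTER_CUBIC))"
```

```text
pinch 17.01 [ 0.4634 -0.1657  0.1042] F [-1.9 -2.   3.6] w 0.0261 g 68.6
0.020 17.56 [ 0.4634 -0.1656  0.1243] F [-2.4 -2.4  1.1] w 0.0256 g 70.9
0.045 18.21 [ 0.4634 -0.1656  0.1491] F [-0.7 -4.5 -0.8] w 0.0258 g 70.7
0.053 18.76 [ 0.4634 -0.1656  0.1566] F [ 0.5 -4.6 -6.8] w 0.0256 g 70.0
0.055 19.01 [ 0.4634 -0.1656  0.1586] F [ 1.2 -5.6 -7.4] w 0.0256 g 69.9
0.056 19.26 [ 0.4634 -0.1656  0.1595] F [ 0.7 -5.1 -8.7] w 0.0262 g 69.8
0.057 19.51 [ 0.4634 -0.1656  0.1605] F [ 1.8 -6.4 -9.7] w 0.0257 g 69.7
0.058 19.76 [ 0.4634 -0.1656  0.1614] F [ 2.  -5.9 -9.8] w 0.026 g 69.7
0.059 20.01 [ 0.4635 -0.1656  0.1617] F [  5.5  -5.8 -19.9] w 0.0254 g 72.2
```

View pics/rc.png

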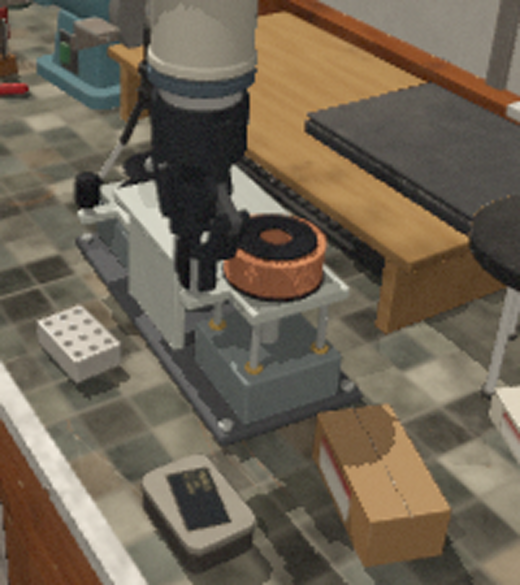

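The table is up, the spindle tip sits below the bobbin's bore at (277,237), and the force has started to climb. I'll confirm the stop, release, and go round to the -y side to push.

```bash
sed -i 's/C=np.array.*;YAW/C=np.array([.5500,-.0488]);YAW/' h.py; python3 - <<'E'
from h import *
p=[.4635,-.1655]
for z in(.164,.165,.166):
    bot.servo_line(p+[z],velocity=.02);o=rep()
    if o['wrist_force'][2]<-32:break
hand.move_gripper(.05);rep('rel')
bot.servo_line(p+[.26],velocity=.2)
bot.reach(st(0,-.215,.24),q(YAW));rep()
bot.servo_line(st(0,-.215,.158),velocity=.15);rep('low')
c=pic('scene','p.png');a=c['frame'][140:365,230:430,::-1]
cv2.imwrite('pics/pc.png',cv2.resize(a,None,fx=2.6,fy=2.6,interpolation=cv2.INTER_CUBIC))
E
```

```text
20.31 [ 0.4634 -0.1655  0.1619] F [  9.3  -7.  -31. ] w 0.0252 g 72.8
 20.56 [ 0.4634 -0.1655  0.1621] F [ 13.2  -8.7 -41. ] w 0.0257 g 73.4
rel 20.92 [ 0.4638 -0.1653  0.1656] F [-0.1 -0.1 -0.2] w 0.0499 g 0.0
 23.03 [ 0.5311 -0.2627  0.2393] F [0.  1.  0.3] w 0.0499 g 0.0
low 23.73 [ 0.5319 -0.2632  0.1586] F [-0.7 -0.2  0.9] w 0.0499 g 0.0
```

View pics/pc.png

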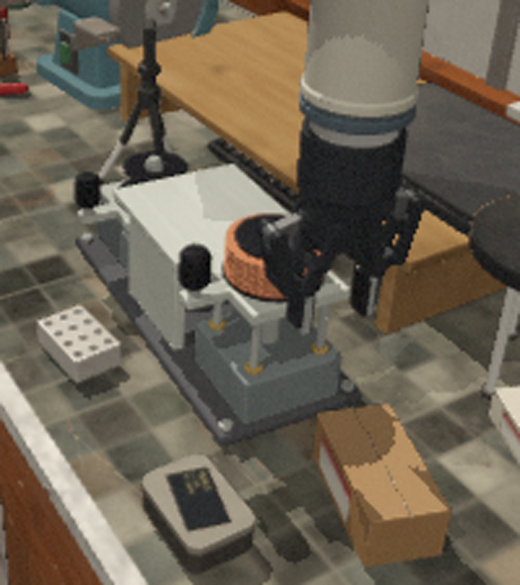

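The table is at its stop (-41 N with no further rise). The two fingertips straddle the -y side of the bobbin, clear of everything. Now I push along stand +y.

```bash
python3 - <<'E'
from h import *
bot.servo_line(st(0,-.205,.153),velocity=.1)
for y in(-.165,-.125,-.09,-.07,-.05):
    bot.servo_line(st(0,y,.153),velocity=.05);rep(y)
bot.servo_line(st(0,-.10,.156),velocity=.1)
bot.servo_line(st(0,-.10,.25),velocity=.2)
bot.reach(st(-.078,-.19,.26),q(YAW-np.pi/2));hand.move_gripper(.0);rep()
c=pic('top','t3.png');a=c['frame'][155:285,200:450,::-1]
cv2.imwrite('pics/t3c.png',cv2.resize(a,None,fx=3.2,fy=3.2,interpolation=cv2.INTER_CUBIC))
E
```

```text
-0.165 24.99 [ 0.5358 -0.2132  0.153 ] F [ 0.5  0.  -0.3] w 0.0502 g 0.0
-0.125 25.94 [ 0.5392 -0.1732  0.1529] F [ 0.2 -0.1  0.1] w 0.0501 g 0.0
-0.09 26.79 [ 0.5423 -0.1383  0.153 ] F [ 0.5  0.3 -0.8] w 0.05 g 0.0
-0.07 27.34 [ 0.544  -0.1182  0.153 ] F [ 0.6  0.1 -0.5] w 0.0501 g 0.0
-0.05 27.89 [ 0.5457 -0.0982  0.153 ] F [-0.   0.2 -0.5] w 0.0501 g 0.0
 30.93 [ 0.4559 -0.2313  0.26  ] F [-0.9  0.4 -0.1] w 0.0001 g 0.0
```

View pics/t3c.png

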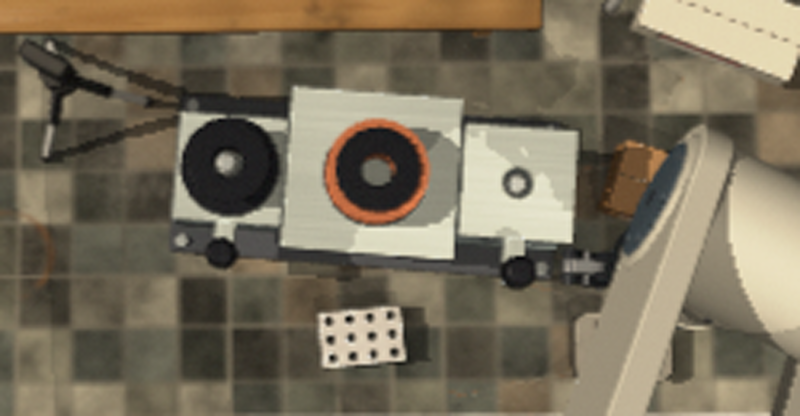

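The bobbin stands at (378,172), close to the landing's centre at (373,173), with a margin all round. The table is empty. Now I press its knob down.

```bash
python3 - <<'E'
from h import *
p=[.4635,-.1655]
bot.reach(p+[.23],q(YAW-np.pi/2))
bot.servo_line(p+[.20],velocity=.1);rep('above')
for z in(.185,.16,.145,.140,.138,.137,.136,.135,.134,.133,.132,.131,.130):
    bot.servo_line(p+[z],velocity=.06 if z>.139 else .02);o=rep(z)
    if o['wrist_force'][2]>32:break
bot.servo_line(p+[.25],velocity=.15)
bot.reach([.36,-.02,.38],q(YAW));bot.dwell(.5);rep('end')
t=pic('top','e.png')['frame'][155:285,200:450];s=pic('scene','es.png')['frame'][140:365,230:430]
im=np.hstack([cv2.resize(t,(480,250)),cv2.resize(s,(320,360))[:250]]) if 0 else np.zeros((560,800,3),np.uint8)
a=cv2.resize(t,(430,224));b=cv2.resize(s,(370,416));im[:224,:430]=a;im[:416,430:]=b
cv2.imwrite('pics/e2.png',im[:,:,::-1])
E
```

```text
above 31.82 [ 0.4636 -0.1661  0.2002] F [ 0.2 -0.2 -0.2] w -0.0002 g 0.0
0.185 32.23 [ 0.4634 -0.1655  0.1849] F [-0.3 -0.1 -0.1] w -0.0002 g 0.0
0.16 32.79 [ 0.4633 -0.1654  0.1599] F [-0.2  1.3  0.4] w -0.0001 g 0.0
0.145 33.19 [ 0.4634 -0.1654  0.1449] F [0.5 0.2 0.5] w -0.0001 g 0.0
0.14 33.44 [ 0.4634 -0.1655  0.1399] F [ 0.  -0.4 -0.2] w -0.0004 g 0.0
0.138 33.69 [ 0.4635 -0.1655  0.1381] F [-0.7  0.2  1.3] w -0.0 g 1.1
0.137 33.94 [ 0.4635 -0.1655  0.1371] F [-0.6  0.6  4.8] w -0.0001 g 2.2
0.136 34.19 [ 0.4635 -0.1655  0.1368] F [-4.1  0.8 15.2] w -0.0002 g 7.3
0.135 34.44 [ 0.4635 -0.1656  0.1366] F [-9.6  2.4 25.9] w -0.0001 g 13.0
0.134 34.69 [ 0.4634 -0.1656  0.1364] F [-13.    4.2  37.5] w 0.0002 g 18.7
end 37.29 [ 0.36   -0.0201  0.3799] F [-0.2  0.7 -0. ] w -0.0003 g 0.0
```

View pics/e2.png

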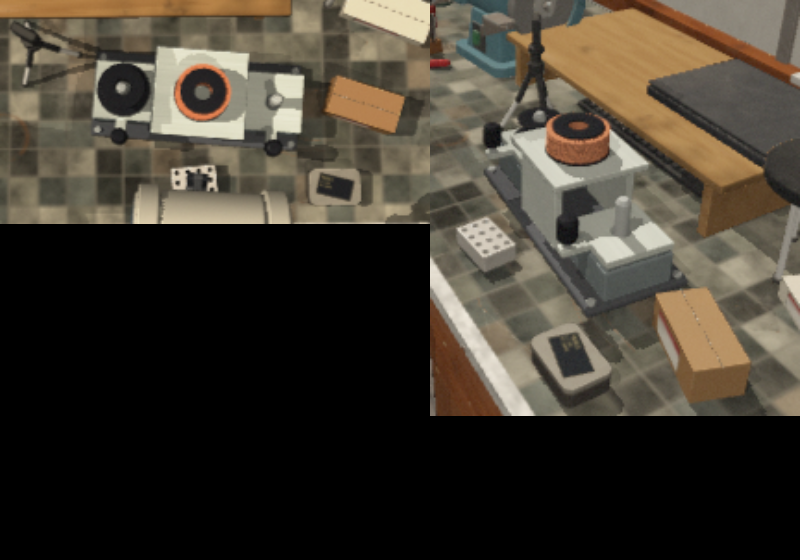

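The final views show the table fully down with its spindle bare. The bobbin is on the landing (203,92), the tin is flat on the bench, and the bystanders haven't moved. I'm handing in.

```bash
python3 -c "
from workcell import hand_in
print(hand_in())"
```

```text
the job is handed in; nothing more can be done
None
```

The job is done and handed in: the wound bobbin stands in the middle of the landing, its emptied table is pressed fully down, the tin lies flat on the bench, the bare bobbin is still on its spindle, and the other things were left alone (about 37 s of robot time).

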